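Set two gravers to their hidden stops and lock the jig

TASK

Push both gravers down their slanted holes in the setting jig, one after the other, until you feel each one come up against its hidden spring stop, and leave each bearing on it. Push in line with the shank, the tool leaning as the graver does and not straight down, and gently, never with 20 N or more. Only when both are set and let go, press the jig's lock cap down fully home, leaving the other things on the bench where they are.

Things in the scene. Friction and masses are not known exactly. Their poses are not given: they have to be found in the camera images.
- jig: graver setting jig, fixed: steel base plate 200 x 160 x 12 mm (x from -110 to 90 mm), an aluminium block 50 x 140 x 90 mm slanted 30 degrees (top edge 124 mm above the bench), and at x = -80 mm, y = 0 a steel post with the lock cap. Origin on the bench under the middle of the block; x points from the lock cap towards the leaning handles, y to the left graver, z up
- graver_left: the left of two identical gravers leaning side by side in the jig (at y = +40 mm in the jig's frame): a 6 mm square steel shank with a dark wooden mushroom handle 34 mm long, 33 mm across, its flat top 24 mm across. Origin: centre of that flat top. Its z axis points up along the shank, 30 degrees from vertical, leaning to the jig's +x side. It slides only along its axis
- graver_right: the right of two identical gravers leaning side by side in the jig (at y = -40 mm in the jig's frame): a 6 mm square steel shank with a dark wooden mushroom handle 34 mm long, 33 mm across, its flat top 24 mm across. Origin: centre of that flat top. Its z axis points up along the shank, 30 degrees from vertical, leaning to the jig's +x side. It slides only along its axis
- hole_left (a point): mouth of the left graver's hole in the block's slanted upper face. Both gravers need a steady push of 2 to 3 N to slide down. Inside the block, out of sight, 4 to 36 mm further down, other for each graver and each time, a spring buffer is the stop: from there the push needed climbs by 2 N per mm. At the stop the handle's top is 40 to 70 mm from this mouth
- hole_right (a point): mouth of the right graver's hole, as the left one. The drag holds a graver where it is left: let go after a push of 6 to 12 N, it stays bearing on its stop with about 3 N
- lock_cap (a joint): the jig's lock cap, a round black cap 31 mm across and 16 mm high on the steel post; it slides straight down: 0 m is up, 0.008 m is home on its hard end stop, locked from 0.006 m on. It takes about 4 N to move, and it stays where it is left
- lock_top (a point): centre of the flat top (26 mm across) of the lock cap, 67 mm above the bench when it is up; moves with the cap
- brass_plate: bystander: loose brass plate 55 x 38 x 4 mm lying beside the jig; origin under its centre
- oil_bottle: bystander: small amber oil bottle, 28 mm across, 62 mm high, standing beside the jig; origin under its centre
- whetstone: bystander: grey whetstone 130 x 45 x 22 mm; origin under its centre
- hammer: bystander: chasing hammer lying on the bench; origin under its middle
- scriber: bystander: 150 mm scriber with a wooden handle lying beyond the jig; origin under its middle
- tin: bystander: open steel tin, 66 mm across, 50 mm high; origin under its centre
- loupe: bystander: black eye loupe, 34 mm across, 28 mm high; origin under its centre

How it is judged (in metres and radians):
On the way, in this order (a step that is already met when the one before it is completed fails the run):
1. both gravers bear on their stops with more than 1 N while the robot touches neither (contact force between each of graver_left, graver_right and anything else above 1 N and contact force between each of graver_left, graver_right and the arm below 0.2 N and contact force between each of graver_left, graver_right and the fingers below 0.2 N), for 0.2 s.
2. the lock cap is pressed home (6 mm or more) while both gravers bear on their stops (all of step 1 and value of joint lock_cap above 0.006 m), for 0.2 s.
At the end, for the whole second after the job is handed in: both gravers at rest (under 5 mm/s), let go and bearing on their hidden stops with more than 1 N each, and the lock cap at least 6 mm down (all of step 2 and linear speed of each of graver_left, graver_right below 0.005 m/s); the robot touches nothing.
It fails at once if a graver is pressed with more than 20 N (contact force between any of graver_left, graver_right and the fingers above 20 N or contact force between any of graver_left, graver_right and the arm above 20 N).
It fails at once if a graver is pressed (more than 1 N) with the tool within 15 degrees of vertical (contact force between any of graver_left, graver_right and the fingers above 1 N and (angle between the grasp point's own z axis and vertical above 2.88 rad or angle between the grasp point's own z axis and vertical below 0.26 rad)).
It fails at once if the lock cap is down (6 mm or more) while a graver does not bear on its stop or is touched (value of joint lock_cap above 0.006 m and not ((contact force between graver_left and anything else above 1 N and contact force between graver_left and the arm below 0.2 N and contact force between graver_left and the fingers below 0.2 N) and (contact force between graver_right and anything else above 1 N and contact force between graver_right and the arm below 0.2 N and contact force between graver_right and the fingers below 0.2 N))).
It fails at once if a bystander is moved by more than 25 mm (distance of any of brass_plate, oil_bottle, whetstone, hammer, scriber, tin, loupe from where it was at the start of the episode above 0.025 m).
It also fails if it takes over 58 s, if anything falls off the work surface, if the arm or the gripper's body presses on something with over 40 N, if the wrist force passes 120 N, or if a joint passes its speed limit or range.

ROBOT

A 6-joint arm with a two-finger parallel gripper is mounted at the origin on the work surface. World frame = base frame: x ahead of the robot, y to its left, z up, the work surface at z = 0. Lengths are in mm, angles in rad, forces in N, time in s.
With the tool pointing down it reaches from about 275 to 1000 mm from the base axis. Payload 8.4 kg.
Tool frame: the origin (TCP) lies on the centre line of the jaws, within the pads' length; the fingertips stand 25 mm ahead of it and the grasp point (between the pads) lies 6 mm ahead of it; z points along the fingers, x is the direction in which the jaws open and shut, and the axes are right-handed (so a half turn about z gives the same grasp; the last joint's range is limited). The gripper opens to 85 mm and grips with 20 to 120 N. Pads are 22 mm wide; open, the fingers measure 114 mm over their backs; the gripper's body (76 mm by 85 mm) begins 54 mm behind the grasp point. The pads swing forward as they close: fully open they stand 13 mm farther back than shut.
Start: joints at [1.185, 0.353, 1.633, -0, 1.155, -0.002], TCP at [234.028, 579.533, 256.281] pointing down, gripper open.
Joint ranges: [-2.63, 2.63], [-0.92, 2.1], [0.06, 2.66], [-1.3, 4.44], [0, 2.69], [-3.02, 3.02]. Speed limits (rad/s): [2.22, 2.22, 2.79, 3.14, 3.14, 3.14].

INTERFACE

Orientations are given as [roll, pitch, yaw] about the fixed x, y, z axes, in that order (R = Rz(yaw) Ry(pitch) Rx(roll)).
In Python, from rig import r gives the robot as it stands. The module is installed in compiled form; this text tells all that it offers.
- The arm moves only by the tool jog_arm, never from a script. Its argument "deltas" is a list of rows, each an object with "gripper": the gripper command: -1 is fully open, 1 is shut, values between are in proportion; "translation": the shift along the world's x, y, z in units of 10 cm (1.0 is 10 cm), a list of three; "dr": the turn, a rotation vector about the world's x, y, z in units of pi/2 rad (1.0 is pi/2 rad), a list of three. In form: [{"gripper": gripper, "translation": [x, y, z], "dr": [wx, wy, wz]}, ...]. A call has 1 to 12 rows; each row shifts and turns the commanded pose from where the row before left it; what a row does not reach is not made up. A row lasts 1/12 s, in which the tool goes at most 41.7 mm and 7.16 degrees, less where a joint would pass 70% of its speed; a pose out of reach is approached as far as the arm can. A call with a number of a shift or a turn outside -1 to 1 is refused whole. A call with a gripper value outside its range is refused whole. The fingers move at their own pace and stop on an object; "squeeze" is the grip in N (left out, the last holds). Time passes only in rows, so rows that do not move let the fingers close. It gives the time, the measured TCP pose, the force and the opening at its end, in the units of the state.
- r.sense(): the state, without advancing time (a new reading comes with each control period).
- r.grab_frame(name): name is "scene" or "top" or "wrist"; returns the picture (480x640x3 uint8, blue, green, red); there is no depth.
- r.calibration(name): a dict with "mtx" (3x3 intrinsics, pixels), "k1" (the pictures are not rectified: a ray, as slopes to the right and down, at radius r is drawn at 1 + k1 r^2 times it, then the intrinsics apply), "world_from_camera" (4x4, takes a point from camera to world coordinates). Camera axes: x right, y down, z forward; pixel columns grow to the right and rows downward; lengths in mm; the calibration is good to about 2 mm. A picture is of the moment at which its call begins: read the wrist's pose just before it. calibration takes no time and is no camera call; for the wrist camera it gives the pose at the moment of the call.
- r.sign_off(): hands the job in, once; it reports no verdict.
The state is a dict: "clock": time; "qpos": joint angles; "qvel": joint speeds; "joint_efforts": joint torques, N m; "eef_pos": TCP position; "tcp_rot": TCP orientation; "contact_force": force on the tool from outside, world axes, zero at the start; "wrist_torque": the same for the moment, N m; "opening": opening from 0.0 (shut) to 1.0 (fully open).
Only numpy, scipy, OpenCV 4.12 (cv2) and the standard library are available. Lean on these libraries where they do the work, as an engineer would, in place of code of your own. Each camera call takes 0.05 s, during which the arm holds its last target. There are 200 camera calls.

## Working session

There is one attempt and no reset: what is moved stays moved. The work goes in short steps, Python scripts to look and compute and a tool call to move; the robot and the scene stay as the last step left them, time stands still between calls to the robot, and variables do not carry over. Pictures are saved under pics/ and viewed, about 8 in all and at most 12, crops included, and the job is handed in when it is done.

Besides the shell and the picture viewer there is one more tool, called after "Call:" in YAML: its name, and indented under it one key for each argument. jog_arm: Moves the arm, as the interface text tells. Shifts and turns lie within -1 to 1; 1 stands for 10 cm of shift or pi/2 rad of turn. Its arguments: {"type":"object","properties":{"deltas":{"type":"array"},"squeeze":{"type":"number"}},"required":["deltas"]}

```bash
mkdir -p pics; ls; python3 - <<'E'
from rig import r
import cv2
for n in("scene","top"):
    cv2.imwrite(f"pics/{n}0.png",r.grab_frame(n)); c=r.calibration(n); print(n,c["mtx"].tolist(),c["k1"],c["world_from_camera"].round(3).tolist())
print(r.sense())
E
```

```text
pics
scene [[596.376165466557, 0.0, 318.09925909182414], [0.0, 596.376165466557, 251.43885194983625], [0.0, 0.0, 1.0]] -0.08636525338053955 [[-0.899, 0.252, -0.359, 1106.073], [0.439, 0.514, -0.737, 941.385], [-0.001, -0.82, -0.572, 874.828], [0.0, 0.0, 0.0, 1.0]]
top [[520.0905877055786, 0.0, 316.4821590836851], [0.0, 520.0905877055786, 242.82700645635492], [0.0, 0.0, 1.0]] 0.011318168715988114 [[0.014, -0.985, 0.172, 423.129], [-1.0, -0.012, 0.009, -2.669], [-0.006, -0.172, -0.985, 1266.042], [0.0, 0.0, 0.0, 1.0]]
{'clock': 0.1, 'qpos': array([ 1.18458230e+00,  3.53604491e-01,  1.63405742e+00,  2.47811448e-05,
        1.15519679e+00, -2.41398973e-03]), 'qvel': array([-9.46807179e-05, -1.83492897e-03, -2.60385295e-03,  8.88860086e-04,
        2.53316966e-03, -9.09439159e-04]), 'joint_efforts': array([ 4.75658708e-04, -6.06360483e+01, -3.42820036e+01,  1.42693980e-05,
        3.85600200e-03,  1.70671711e-05]), 'eef_pos': array([233.88188615, 579.16387216, 255.62174511]), 'tcp_rot': array([-3.14156694e+00,  1.26598694e-03,  1.18698629e+00]), 'contact_force': array([-0.36483502,  0.84562125,  0.56792762]), 'wrist_torque': array([0.00041311, 0.00399767, 0.02858962]), 'opening': 1.0022243214847129}
```

View pics/scene0.png

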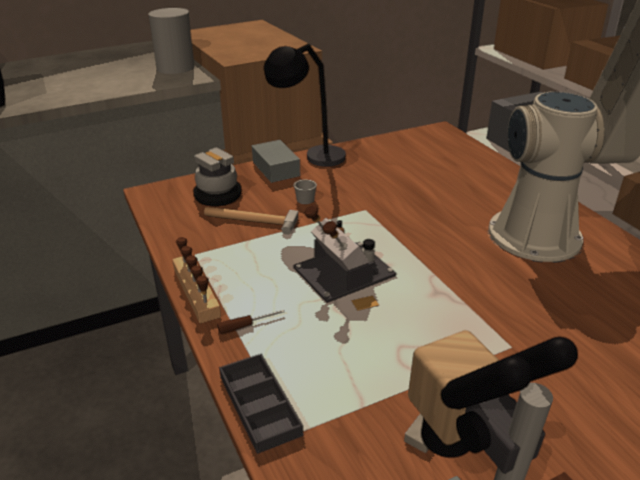

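View pics/top0.png

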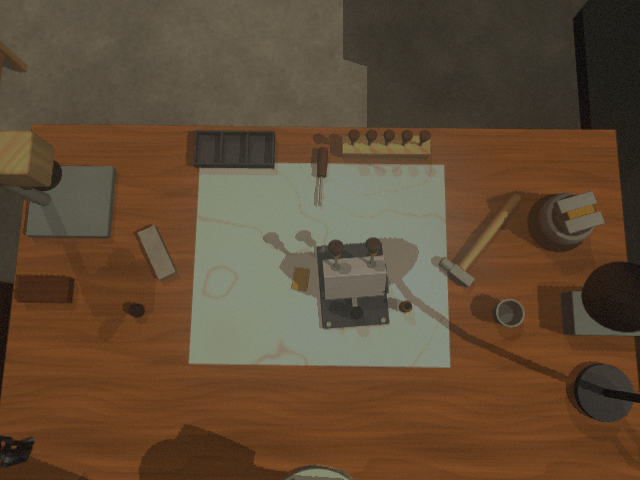

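The top view shows the jig near pixel (355,285), with the lock cap at about (357,312) and the handles at about (336,247) and (373,245), so they lean away from the robot. The scene view confirms this. Next I'll enlarge both crops.

```bash
python3 - <<'E'
import cv2,numpy as np
t=cv2.imread("pics/top0.png")[230:335,305:420]; s=cv2.imread("pics/scene0.png")[190:305,285:405]
a=cv2.resize(t,None,fx=5,fy=5,interpolation=2)[:525,:400+175]; b=cv2.resize(s,None,fx=5,fy=5,interpolation=2)
g=lambda x:(255*(x/255.)**.6).astype('uint8')
cv2.imwrite("pics/ta.png",g(a)); cv2.imwrite("pics/sa.png",g(b))
E
```

```text
(no output)
```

View pics/ta.png

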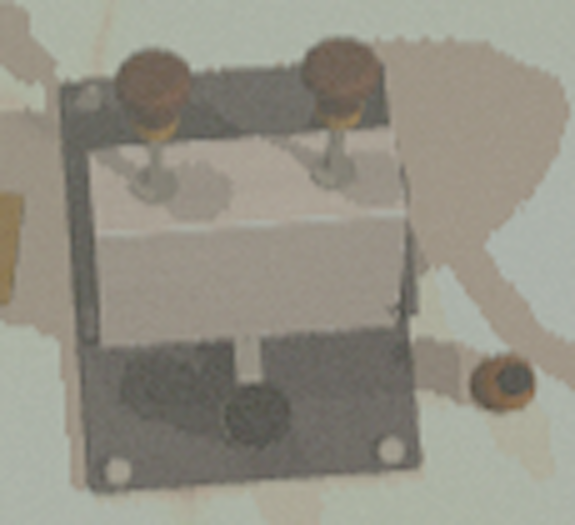

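View pics/sa.png

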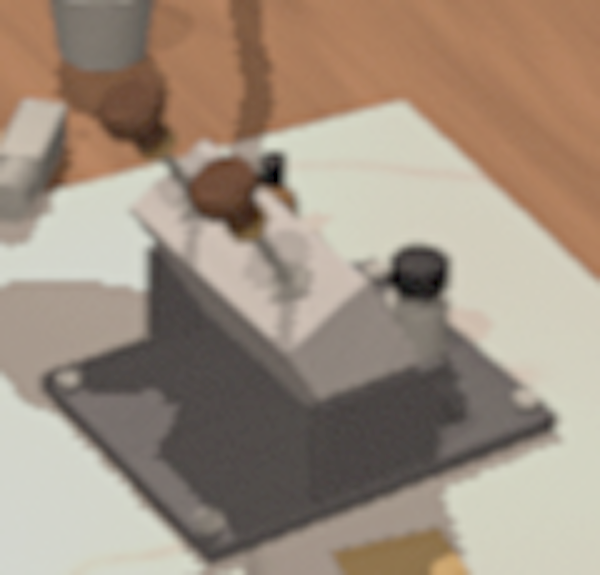

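The top crop shows the plate corners at about (60,85), (388,65), (420,467) and (92,490). It also shows the cap centre at (256,412), the mouths at (155,185) and (333,178), and the handle discs at (153,84) and (341,72). The scene crop shows the plate corners at (48,383), (212,553) and (553,420), the cap top at (420,260), the mouth of the left hole at (290,285), and the handles at (225,188) and (133,108).

```bash
cat > h.py <<'E'
import numpy as np, cv2
from rig import r
from scipy.optimize import least_squares
from scipy.spatial.transform import Rotation as R
def proj(n,P,c=None):
    c=c or r.calibration(n); T=np.linalg.inv(c["world_from_camera"])
    d=np.array([c["k1"],0,0,0,0.])
    return cv2.projectPoints(np.atleast_2d(P).astype(float),cv2.Rodrigues(T[:3,:3])[0],T[:3,3],c["mtx"],d)[0][:,0]
def full(n,uv):
    o={"top":(305,230),"scene":(285,190)}[n]; return (np.array(uv,float)+.5)/5-.5+o
def toW(p,J): 
    x,y,a=p; J=np.atleast_2d(J).astype(float); c,s=np.cos(a),np.sin(a)
    return np.c_[x+c*J[:,0]-s*J[:,1],y+s*J[:,0]+c*J[:,1],J[:,2]]
E
python3 - <<'E'
from h import *
Jt=[[90,80,12],[90,-80,12],[-110,-80,12],[-110,80,12],[-80,0,67]]; Ut=full("top",[[60,85],[388,65],[420,467],[92,490],[256,409]])
Js=[[90,-80,12],[90,80,12],[-110,80,12],[-80,0,67]]; Us=full("scene",[[48,383],[212,553],[553,420],[420,260]])
f=lambda p:np.r_[(proj("top",toW(p,Jt))-Ut).ravel(),(proj("scene",toW(p,Js))-Us).ravel()]
s=least_squares(f,[430,-70,0.06]); print("jig",s.x,"res px",s.fun.reshape(-1,2).round(1).tolist())
p=s.x; print("lock top",toW(p,[-80,0,67]).round(1))
# x,z in jig frame for y=+-40 from each view
ct=r.calibration("top");
def xz(y,ut,us):
    g=lambda q:np.r_[(proj("top",toW(p,[q[0],y,q[1]]))-full("top",[ut])).ravel()] if us is None else np.r_[(proj("top",toW(p,[q[0],y,q[1]]))-full("top",[ut])).ravel(),(proj("scene",toW(p,[q[0],y,q[1]]))-full("scene",[us])).ravel()]
    q=least_squares(g,[30,120]); return q.x.round(1),q.fun.round(1)
print("mouthL",xz(40,(155,185),(290,285)),"handleL",xz(40,(153,84),(222,188)),"handleR",xz(-40,(341,72),(132,108)))
np.save("jig.npy",p)
E
```

```text
jig [ 5.51059077e+02 -7.72031105e+01  8.62657654e-02] res px [[-0.9, -0.4], [-1.3, -1.1], [0.2, 1.0], [-1.2, 1.3], [-0.0, 1.5], [-2.8, -1.9], [-1.4, -0.2], [1.1, -1.0], [-0.5, -0.3]]
lock top [[471.4 -84.1  67. ]]
mouthL (array([ 22.7, 111.7]), array([-0.2,  0.6, -0.7, -0.1])) handleL (array([ 58.5, 175.5]), array([-0.3,  0.3, -0.3, -0.1])) handleR (array([ 57.6, 174.7]), array([-0.4,  0.4, -0.5, -0.1]))
```

Call:
jog_arm:
  deltas:
    - {"gripper": 1,"translation": [0.2,-0.3,0.05],"dr": [0,0,-0.0779]}
    - {"gripper": 1,"translation": [0.2,-0.3,0.05],"dr": [0,0,-0.0779]}
    - {"gripper": 1,"translation": [0.2,-0.3,0.05],"dr": [0,0,-0.0779]}
    - {"gripper": 1,"translation": [0.2,-0.3,0.05],"dr": [0,0,-0.0779]}
    - {"gripper": 1,"translation": [0.2,-0.3,0.05],"dr": [0,0,-0.0779]}
    - {"gripper": 1,"translation": [0.2,-0.3,0.05],"dr": [0,0,-0.0779]}
    - {"gripper": 1,"translation": [0.2,-0.3,0.05],"dr": [0,0,-0.0779]}
    - {"gripper": 1,"translation": [0.2,-0.3,0.05],"dr": [0,0,-0.0779]}
    - {"gripper": 1,"translation": [0.2,-0.3,0.05],"dr": [0,0,-0.0779]}
    - {"gripper": 1,"translation": [0.2,-0.3,0],"dr": [0,0,0]}
    - {"gripper": 1,"translation": [0.2,-0.3,0],"dr": [0,0,0]}
    - {"gripper": 1,"translation": [0.2,-0.3,0],"dr": [0,0,0]}
  squeeze: 40

```text
clock: 1.1
eef_pos: [474.6, 217.8, 301.3]
tcp_rot: [-3.142, -0.0, 0.086]
contact_force: [0.6, 0.3, -0.2]
opening: -0.0
```

Call:
jog_arm:
  deltas:
    - {"gripper": 1,"translation": [0.25,-0.3,0],"dr": [-0.0057,0.0664,0]}
    - {"gripper": 1,"translation": [0.25,-0.3,0],"dr": [-0.0057,0.0664,0]}
    - {"gripper": 1,"translation": [0.25,-0.3,0],"dr": [-0.0057,0.0664,0]}
    - {"gripper": 1,"translation": [0.25,-0.3,0],"dr": [-0.0057,0.0664,0]}
    - {"gripper": 1,"translation": [0.25,-0.3,0],"dr": [-0.0057,0.0664,0]}
    - {"gripper": 1,"translation": [0.2,-0.3,0],"dr": [0,0,0]}
    - {"gripper": 1,"translation": [0.2,-0.3,0],"dr": [0,0,0]}
    - {"gripper": 1,"translation": [0,-0.3,0],"dr": [0,0,0]}
    - {"gripper": 1,"translation": [0,0,0],"dr": [0,0,0]}
    - {"gripper": 1,"translation": [0,0,0],"dr": [0,0,0]}

```text
clock: 1.93
eef_pos: [639.0, -22.1, 300.3]
tcp_rot: [-3.141, 0.525, 0.083]
contact_force: [-0.2, 0.4, -0.5]
opening: -0.001
```

```bash
cat >> h.py <<'E'
def plan(y,d):  # state vs target: tip at distance d from mouth, in jig frame
    p=np.load("jig.npy"); s=r.sense(); a=np.pi/6
    T=toW(p,[22.7+(d+25)*.5,y,111.7+(d+25)*.866])[0]
    Rt=R.from_euler("xyz",[np.pi,a,p[2]]); Rc=R.from_euler("xyz",s["tcp_rot"])
    print("t",round(s["clock"],2),"eef",s["eef_pos"].round(1),"rot",s["tcp_rot"].round(3),"F",s["contact_force"].round(2),"op",round(s["opening"],2),"q",s["qpos"].round(2))
    print("dT/100",((T-s["eef_pos"])/100).round(4),"dr",((Rt*Rc.inv()).as_rotvec()/(np.pi/2)).round(4))
E
python3 - <<'E'
from h import *
plan(40,112)
cv2.imwrite("pics/w1.png",r.grab_frame("wrist"))
E
```

```text
t 1.93 eef [639.  -22.1 300.3] rot [-3.141  0.525  0.083] F [-0.17  0.42 -0.47] op -0.0 q [-0.01  0.63  1.19 -0.05  1.84 -0.1 ]
dT/100 [-0.0048 -0.0744 -0.6998] dr [-0.     -0.0008  0.0021]
```

View pics/w1.png

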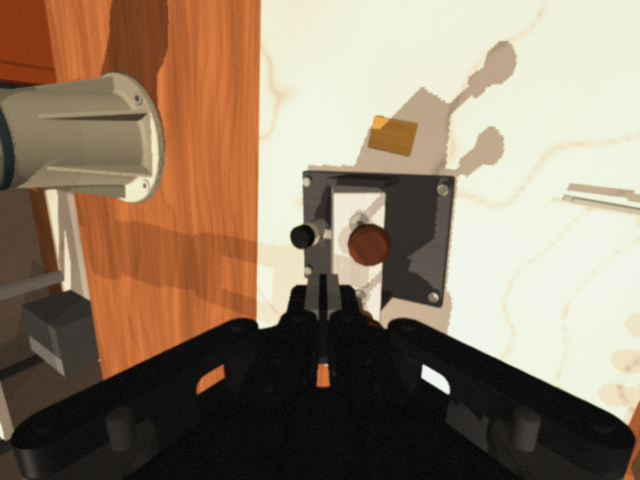

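The wrist view shows the jig with plate corners at (304,171), (455,176) and (437,307), the cap top at (302,237), the left mouth at (357,220), and the left handle top at (369,243). I'll check the model against it and refine.

```bash
python3 - <<'E'
from h import *
p=np.load("jig.npy"); c=r.calibration("wrist")
J=[[-110,80,12],[90,80,12],[90,-80,12],[-80,0,67],[22.7,40,111.7]]+[[22.7+d*.5,40,111.7+d*.866] for d in (76,82,88)]
obs=np.array([[304,171],[455,176],[437,307],[302,237]])
print(proj("wrist",toW(p,J),c).round(0).tolist())
im=cv2.imread("pics/w1.png").astype(int); b,g,rr=im[...,0],im[...,1],im[...,2]
m=((rr-g>25)&(rr<170)).astype('uint8'); m[:,:335]=0; m[:, 400:]=0; m[:205]=0; m[280:]=0
n,l,st,ce=cv2.connectedComponentsWithStats(m); k=1+np.argmax(st[1:,4]); print(st[k],ce[k])
# refined jig pose with three views
Jt=[[90,80,12],[90,-80,12],[-110,-80,12],[-110,80,12],[-80,0,67]]; Ut=full("top",[[60,85],[388,65],[420,467],[92,490],[256,409]])
Js=[[90,-80,12],[90,80,12],[-110,80,12],[-80,0,67]]; Us=full("scene",[[48,383],[212,553],[553,420],[420,260]])
f=lambda p:np.r_[(proj("top",toW(p,Jt))-Ut).ravel(),(proj("scene",toW(p,Js))-Us).ravel(),(proj("wrist",toW(p,J[:4]),c)-obs).ravel()]
s=least_squares(f,p,loss="soft_l1"); print(s.x,f(s.x).reshape(-1,2).round(1).tolist())
E
```

```text
[[301.0, 171.0], [453.0, 177.0], [440.0, 310.0], [298.0, 239.0], [359.0, 224.0], [369.0, 248.0], [370.0, 250.0], [371.0, 253.0]]
[ 348  225   42   41 1331] [368.66115702 245.53643877]
[ 5.52154601e+02 -7.59435144e+01  8.60624258e-02] [[-1.4, -0.8], [-1.8, -1.6], [-0.3, 0.5], [-1.8, 0.8], [-0.6, 1.0], [-3.0, -1.5], [-1.6, 0.3], [1.0, -0.6], [-0.6, 0.1], [-2.2, -1.2], [-0.3, 0.4], [4.2, 2.2], [-3.4, 0.9]]
```

```bash
python3 -c "
import numpy as np; np.save('jig.npy',[552,-75,.086])"
```

Call:
jog_arm:
  deltas:
    - {"gripper": 1,"translation": [0.001,-0.009,-0.117],"dr": [0,0,0.002]}
    - {"gripper": 1,"translation": [0.001,-0.009,-0.117],"dr": [0,0,0]}
    - {"gripper": 1,"translation": [0.001,-0.009,-0.117],"dr": [0,0,0]}
    - {"gripper": 1,"translation": [0.001,-0.009,-0.117],"dr": [0,0,0]}
    - {"gripper": 1,"translation": [0.001,-0.009,-0.117],"dr": [0,0,0]}
    - {"gripper": 1,"translation": [0.001,-0.009,-0.117],"dr": [0,0,0]}
    - {"gripper": 1,"translation": [-0.015,-0.0013,-0.026],"dr": [0,0,0]}
    - {"gripper": 1,"translation": [-0.015,-0.0013,-0.026],"dr": [0,0,0]}
    - {"gripper": 1,"translation": [-0.015,-0.0013,-0.026],"dr": [0,0,0]}
    - {"gripper": 1,"translation": [-0.015,-0.0013,-0.026],"dr": [0,0,0]}
    - {"gripper": 1,"translation": [0,0,0],"dr": [0,0,0]}
    - {"gripper": 1,"translation": [0,0,0],"dr": [0,0,0]}

```text
clock: 2.98
eef_pos: [633.7, -26.4, 221.1]
tcp_rot: [3.142, 0.523, 0.089]
contact_force: [-0.0, -0.3, 0.4]
opening: -0.002
```

```bash
python3 - <<'E'
from h import *
plan(40,90)
c=r.calibration("wrist"); im=r.grab_frame("wrist")
p=np.load("jig.npy"); q=proj("wrist",toW(p,[[22.7+d*.5,40,111.7+d*.866] for d in (76,82,88)]),c); print(q.round(0).tolist())
cv2.imwrite("pics/w2.png",cv2.resize(im[180:380,220:480],None,fx=3,fy=3))
E
```

```text
t 2.98 eef [633.7 -26.4 221.1] rot [3.142 0.523 0.089] F [-0.02 -0.3   0.43] op -0.0 q [-0.02  0.68  1.28 -0.05  1.7  -0.1 ]
dT/100 [-0.0521 -0.0185 -0.0978] dr [-0.      0.0005 -0.0018]
[[324.0, 274.0], [324.0, 279.0], [324.0, 284.0]]
```

View pics/w2.png

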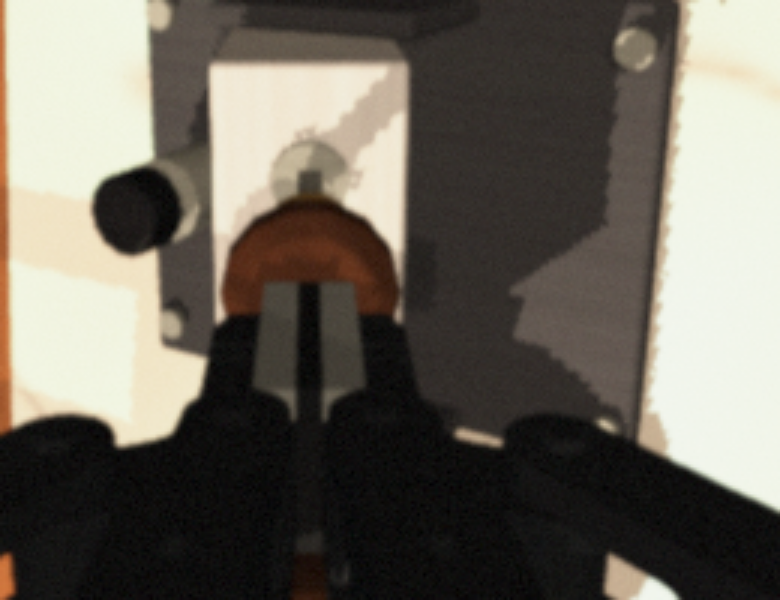

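The fingertips line up with the left handle, at crop x of about 310 against 312, and the tip is just above it. I'll advance along the axis.

Call:
jog_arm:
  deltas:
    - {"gripper": 1,"translation": [-0.005,-0.002,-0.0087],"dr": [0,0,0]}
    - {"gripper": 1,"translation": [-0.005,-0.002,-0.0087],"dr": [0,0,0]}
    - {"gripper": 1,"translation": [-0.005,-0.002,-0.0087],"dr": [0,0,0]}
    - {"gripper": 1,"translation": [-0.005,-0.002,-0.0087],"dr": [0,0,0]}
    - {"gripper": 1,"translation": [-0.005,-0.002,-0.0087],"dr": [0,0,0]}
    - {"gripper": 1,"translation": [-0.005,-0.002,-0.0087],"dr": [0,0,0]}
    - {"gripper": 1,"translation": [-0.005,-0.0012,-0.0087],"dr": [0,0,0]}
    - {"gripper": 1,"translation": [-0.005,-0.001,-0.0087],"dr": [0,0,0]}
    - {"gripper": 1,"translation": [-0.005,0,-0.0087],"dr": [0,0,0]}
    - {"gripper": 1,"translation": [-0.005,0,-0.0087],"dr": [0,0,0]}
    - {"gripper": 1,"translation": [0,0,0],"dr": [0,0,0]}

```text
clock: 3.95
eef_pos: [628.4, -27.8, 211.8]
tcp_rot: [-3.142, 0.524, 0.089]
contact_force: [0.0, -0.3, -0.8]
opening: 0.002
```

```bash
python3 -c "
from h import *
plan(40,80)"
```

```text
t 3.95 eef [628.4 -27.8 211.8] rot [-3.142  0.524  0.089] F [ 0.04 -0.34 -0.85] op 0.0 q [-0.02  0.68  1.3  -0.05  1.68 -0.1 ]
dT/100 [-0.0496 -0.0087 -0.0915] dr [-0.     -0.0001 -0.0018]
```

Call:
jog_arm:
  deltas:
    - {"gripper": 1,"translation": [-0.005,-0.0005,-0.0087],"dr": [0,0,0]}
    - {"gripper": 1,"translation": [-0.005,-0.0005,-0.0087],"dr": [0,0,0]}
    - {"gripper": 1,"translation": [-0.005,-0.0005,-0.0087],"dr": [0,0,0]}
    - {"gripper": 1,"translation": [-0.005,-0.0005,-0.0087],"dr": [0,0,0]}
    - {"gripper": 1,"translation": [-0.005,-0.0005,-0.0087],"dr": [0,0,0]}
    - {"gripper": 1,"translation": [-0.005,-0.0005,-0.0087],"dr": [0,0,0]}

```text
clock: 4.45
eef_pos: [625.6, -28.1, 206.7]
tcp_rot: [-3.142, 0.523, 0.089]
contact_force: [-0.0, -0.6, -0.5]
opening: -0.003
```

Call:
jog_arm:
  deltas:
    - {"gripper": 1,"translation": [-0.005,-0.0005,-0.0087],"dr": [0,0,0]}
    - {"gripper": 1,"translation": [-0.005,-0.0005,-0.0087],"dr": [0,0,0]}
    - {"gripper": 1,"translation": [-0.005,-0.0005,-0.0087],"dr": [0,0,0]}
    - {"gripper": 1,"translation": [-0.005,-0.0005,-0.0087],"dr": [0,0,0]}

```text
clock: 4.78
eef_pos: [623.6, -28.3, 203.2]
tcp_rot: [-3.142, 0.523, 0.089]
contact_force: [-0.1, 0.1, 0.1]
opening: 0.001
```

Now at d≈80.6. I'll keep going in 4 mm steps.

Call:
jog_arm:
  deltas:
    - {"gripper": 1,"translation": [-0.005,-0.0005,-0.0087],"dr": [0,0,0]}
    - {"gripper": 1,"translation": [-0.005,-0.0005,-0.0087],"dr": [0,0,0]}
    - {"gripper": 1,"translation": [-0.005,-0.0005,-0.0087],"dr": [0,0,0]}
    - {"gripper": 1,"translation": [-0.005,-0.0005,-0.0087],"dr": [0,0,0]}

```text
clock: 5.12
eef_pos: [621.8, -28.5, 200.0]
tcp_rot: [-3.142, 0.523, 0.089]
contact_force: [0.5, 0.5, 2.9]
opening: -0.0
```

Contact, at about 3 N of drag.

Call:
jog_arm:
  deltas:
    - {"gripper": 1,"translation": [-0.005,-0.0005,-0.0087],"dr": [0,0,0]}
    - {"gripper": 1,"translation": [-0.005,-0.0005,-0.0087],"dr": [0,0,0]}
    - {"gripper": 1,"translation": [-0.005,-0.0005,-0.0087],"dr": [0,0,0]}
    - {"gripper": 1,"translation": [-0.005,-0.0005,-0.0087],"dr": [0,0,0]}

```text
clock: 5.45
eef_pos: [619.6, -28.7, 196.3]
tcp_rot: [-3.142, 0.523, 0.089]
contact_force: [0.6, 0.5, 1.7]
opening: 0.003
```

Call:
jog_arm:
  deltas:
    - {"gripper": 1,"translation": [-0.005,-0.0005,-0.0087],"dr": [0,0,0]}
    - {"gripper": 1,"translation": [-0.005,-0.0005,-0.0087],"dr": [0,0,0]}
    - {"gripper": 1,"translation": [-0.005,-0.0005,-0.0087],"dr": [0,0,0]}

```text
clock: 5.7
eef_pos: [618.1, -28.8, 193.6]
tcp_rot: [-3.141, 0.523, 0.089]
contact_force: [0.3, 0.4, 1.9]
opening: 0.002
```

Call:
jog_arm:
  deltas:
    - {"gripper": 1,"translation": [-0.005,-0.0005,-0.0087],"dr": [0,0,0]}
    - {"gripper": 1,"translation": [-0.005,-0.0005,-0.0087],"dr": [0,0,0]}
    - {"gripper": 1,"translation": [-0.005,-0.0005,-0.0087],"dr": [0,0,0]}
    - {"gripper": 1,"translation": [-0.005,-0.0005,-0.0087],"dr": [0,0,0]}

```text
clock: 6.03
eef_pos: [616.3, -29.0, 190.5]
tcp_rot: [-3.141, 0.523, 0.089]
contact_force: [1.9, 1.4, 6.1]
opening: -0.0
```

Force is up to about 6.5 N, so I'll confirm the slope with a small step.

Call:
jog_arm:
  deltas:
    - {"gripper": 1,"translation": [-0.0025,-0.0002,-0.0043],"dr": [0,0,0]}
    - {"gripper": 1,"translation": [-0.0025,-0.0002,-0.0043],"dr": [0,0,0]}
    - {"gripper": 1,"translation": [0,0,0],"dr": [0,0,0]}

```text
clock: 6.28
eef_pos: [616.0, -29.0, 189.9]
tcp_rot: [-3.142, 0.522, 0.089]
contact_force: [2.1, 1.3, 4.7]
opening: -0.004
```

Call:
jog_arm:
  deltas:
    - {"gripper": 1,"translation": [-0.0025,-0.0002,-0.0043],"dr": [0,0,0]}
    - {"gripper": 1,"translation": [-0.0025,-0.0002,-0.0043],"dr": [0,0,0]}
    - {"gripper": 1,"translation": [0,0,0],"dr": [0,0,0]}
    - {"gripper": 1,"translation": [0,0,0],"dr": [0,0,0]}

```text
clock: 6.62
eef_pos: [615.6, -29.0, 189.3]
tcp_rot: [-3.142, 0.522, 0.089]
contact_force: [1.7, 1.6, 7.3]
opening: 0.0
```

```bash
python3 -c "
from h import *
for i in range(4):
    plan(40,60) if i==0 else print(r.sense()['contact_force'].round(2)); r.grab_frame('top')"
```

```text
t 6.62 eef [615.6 -29.  189.3] rot [-3.142  0.522  0.089] F [1.72 1.62 7.27] op 0.0 q [-0.02  0.68  1.35 -0.05  1.63 -0.1 ]
dT/100 [-0.0209 -0.0051 -0.0402] dr [-0.0001  0.001  -0.0018]
[2.42 1.21 7.28]
[3.   1.42 7.45]
[2.52 1.3  7.72]
```

The left graver is bearing at a steady ~8 N, at d≈65 mm, which is in range. Now I'll retreat along the axis and shift to the right graver.

Call:
jog_arm:
  deltas:
    - {"gripper": 1,"translation": [0.0374,0.0032,0.065],"dr": [0,0,0]}
    - {"gripper": 1,"translation": [0.0374,0.0032,0.065],"dr": [0,0,0]}
    - {"gripper": 1,"translation": [0.0374,0.0032,0.065],"dr": [0,0,0]}
    - {"gripper": 1,"translation": [0.0374,0.0032,0.065],"dr": [0,0,0]}
    - {"gripper": 1,"translation": [0.0374,0.0032,0.065],"dr": [0,0,0]}
    - {"gripper": 1,"translation": [0.0374,0.0032,0.065],"dr": [0,0,0]}
    - {"gripper": 1,"translation": [0.017,-0.2,0],"dr": [0,0,0]}
    - {"gripper": 1,"translation": [0.017,-0.2,0],"dr": [0,0,0]}
    - {"gripper": 1,"translation": [0.017,-0.2,0],"dr": [0,0,0]}
    - {"gripper": 1,"translation": [0.017,-0.2,0],"dr": [0,0,0]}
    - {"gripper": 1,"translation": [0,0,0],"dr": [0,0,0]}
    - {"gripper": 1,"translation": [0,0,0],"dr": [0,0,0]}

```text
clock: 7.82
eef_pos: [644.1, -109.4, 227.2]
tcp_rot: [-3.142, 0.524, 0.086]
contact_force: [0.7, 0.8, -0.1]
opening: 0.005
```

```bash
python3 - <<'E'
from h import *
plan(-40,90)
im=r.grab_frame("wrist"); c=r.calibration("wrist")
p=np.load("jig.npy"); print(proj("wrist",toW(p,[[22.7+d*.5,-40,111.7+d*.866] for d in (76,82)]),c).round(0).tolist())
cv2.imwrite("pics/w3.png",cv2.resize(im[100:380,180:480],None,fx=2,fy=2))
E
```

```text
t 7.82 eef [ 644.1 -109.4  227.2] rot [-3.142  0.524  0.086] F [ 0.68  0.77 -0.09] op 0.01 q [-0.12  0.7   1.23 -0.1   1.73 -0.2 ]
dT/100 [-0.0881  0.0148 -0.1589] dr [-0.     -0.0002  0.    ]
[[324.0, 266.0], [324.0, 269.0]]
```

View pics/w3.png

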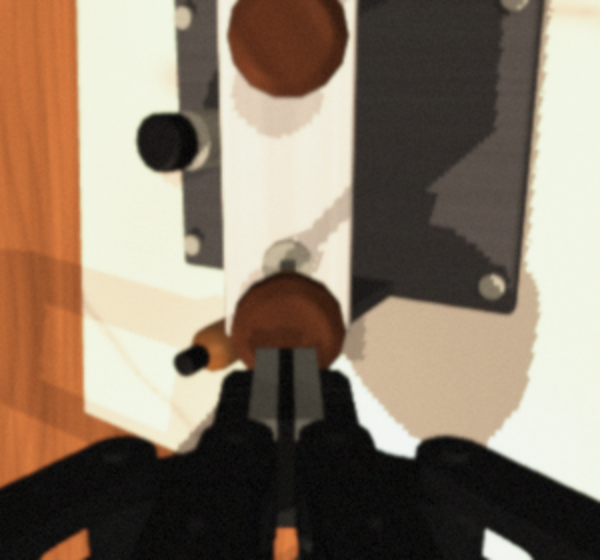

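The right handle is centred under the fingers, at crop x of about 288 against 287. I'll approach it with a 2 mm y correction.

Call:
jog_arm:
  deltas:
    - {"gripper": 1,"translation": [-0.01,0.0014,-0.0173],"dr": [0,0,0]}
    - {"gripper": 1,"translation": [-0.01,0.0014,-0.0173],"dr": [0,0,0]}
    - {"gripper": 1,"translation": [-0.01,0.0014,-0.0173],"dr": [0,0,0]}
    - {"gripper": 1,"translation": [-0.01,0.0014,-0.0173],"dr": [0,0,0]}
    - {"gripper": 1,"translation": [-0.01,0.0014,-0.0173],"dr": [0,0,0]}
    - {"gripper": 1,"translation": [-0.01,0.0014,-0.0173],"dr": [0,0,0]}
    - {"gripper": 1,"translation": [-0.01,0.0014,-0.0173],"dr": [0,0,0]}
    - {"gripper": 1,"translation": [-0.01,0.0014,-0.0173],"dr": [0,0,0]}
    - {"gripper": 1,"translation": [-0.01,0.0014,-0.0173],"dr": [0,0,0]}
    - {"gripper": 1,"translation": [-0.01,0.0014,-0.0173],"dr": [0,0,0]}
    - {"gripper": 1,"translation": [0,0,0],"dr": [0,0,0]}

```text
clock: 8.78
eef_pos: [634.0, -105.8, 209.8]
tcp_rot: [-3.141, 0.524, 0.089]
contact_force: [-0.1, -0.4, 0.5]
opening: 0.003
```

Call:
jog_arm:
  deltas:
    - {"gripper": 1,"translation": [-0.005,-0.0005,-0.0087],"dr": [0,0,0]}
    - {"gripper": 1,"translation": [-0.005,-0.0005,-0.0087],"dr": [0,0,0]}
    - {"gripper": 1,"translation": [-0.005,-0.0005,-0.0087],"dr": [0,0,0]}
    - {"gripper": 1,"translation": [-0.005,-0.0005,-0.0087],"dr": [0,0,0]}
    - {"gripper": 1,"translation": [-0.005,-0.0005,-0.0087],"dr": [0,0,0]}

```text
clock: 9.2
eef_pos: [631.9, -106.1, 205.8]
tcp_rot: [-3.142, 0.523, 0.089]
contact_force: [0.3, -0.1, -0.2]
opening: 0.001
```

Call:
jog_arm:
  deltas:
    - {"gripper": 1,"translation": [-0.005,-0.0005,-0.0087],"dr": [0,0,0]}
    - {"gripper": 1,"translation": [-0.005,-0.0005,-0.0087],"dr": [0,0,0]}
    - {"gripper": 1,"translation": [-0.005,-0.0005,-0.0087],"dr": [0,0,0]}

```text
clock: 9.45
eef_pos: [630.3, -106.2, 203.2]
tcp_rot: [-3.142, 0.523, 0.089]
contact_force: [0.3, 0.1, 0.3]
opening: 0.005
```

Call:
jog_arm:
  deltas:
    - {"gripper": 1,"translation": [-0.004,-0.015,-0.001],"dr": [0,0,0]}
    - {"gripper": 1,"translation": [-0.005,-0.0005,-0.0087],"dr": [0,0,0]}
    - {"gripper": 1,"translation": [-0.005,-0.0005,-0.0087],"dr": [0,0,0]}
    - {"gripper": 1,"translation": [-0.005,-0.0005,-0.0087],"dr": [0,0,0]}
    - {"gripper": 1,"translation": [-0.005,-0.0005,-0.0087],"dr": [0,0,0]}

```text
clock: 9.87
eef_pos: [628.1, -108.0, 199.9]
tcp_rot: [3.141, 0.523, 0.089]
contact_force: [0.8, 0.5, 1.8]
opening: -0.004
```

Call:
jog_arm:
  deltas:
    - {"gripper": 1,"translation": [-0.005,-0.0005,-0.0087],"dr": [0,0,0]}
    - {"gripper": 1,"translation": [-0.005,-0.0005,-0.0087],"dr": [0,0,0]}
    - {"gripper": 1,"translation": [-0.005,-0.0005,-0.0087],"dr": [0,0,0]}
    - {"gripper": 1,"translation": [-0.005,-0.0005,-0.0087],"dr": [0,0,0]}
    - {"gripper": 1,"translation": [-0.005,-0.0005,-0.0087],"dr": [0,0,0]}

```text
clock: 10.28
eef_pos: [625.5, -108.2, 195.3]
tcp_rot: [3.142, 0.523, 0.089]
contact_force: [0.5, 0.4, 2.8]
opening: -0.0
```

Call:
jog_arm:
  deltas:
    - {"gripper": 1,"translation": [-0.005,-0.0005,-0.0087],"dr": [0,0,0]}
    - {"gripper": 1,"translation": [-0.005,-0.0005,-0.0087],"dr": [0,0,0]}
    - {"gripper": 1,"translation": [-0.005,-0.0005,-0.0087],"dr": [0,0,0]}
    - {"gripper": 1,"translation": [-0.005,-0.0005,-0.0087],"dr": [0,0,0]}

```text
clock: 10.62
eef_pos: [623.4, -108.4, 191.7]
tcp_rot: [-3.142, 0.523, 0.089]
contact_force: [0.5, -0.5, 1.8]
opening: -0.004
```

Call:
jog_arm:
  deltas:
    - {"gripper": 1,"translation": [-0.005,-0.0005,-0.0087],"dr": [0,0,0]}
    - {"gripper": 1,"translation": [-0.005,-0.0005,-0.0087],"dr": [0,0,0]}
    - {"gripper": 1,"translation": [-0.005,-0.0005,-0.0087],"dr": [0,0,0]}
    - {"gripper": 1,"translation": [-0.005,-0.0005,-0.0087],"dr": [0,0,0]}

```text
clock: 10.95
eef_pos: [621.5, -108.5, 188.5]
tcp_rot: [-3.142, 0.523, 0.089]
contact_force: [1.7, 0.1, 4.1]
opening: 0.007
```

Call:
jog_arm:
  deltas:
    - {"gripper": 1,"translation": [-0.005,-0.0005,-0.0087],"dr": [0,0,0]}
    - {"gripper": 1,"translation": [-0.005,-0.0005,-0.0087],"dr": [0,0,0]}
    - {"gripper": 1,"translation": [0,0,0],"dr": [0,0,0]}

```text
clock: 11.2
eef_pos: [620.7, -108.6, 187.0]
tcp_rot: [3.142, 0.523, 0.089]
contact_force: [1.8, -0.6, 5.1]
opening: -0.0
```

```bash
python3 -c "
from h import *
for i in range(4):
    plan(-40,60) if i==0 else print(r.sense()['contact_force'].round(2)); r.grab_frame('top')"
```

```text
t 11.2 eef [ 620.7 -108.6  187. ] rot [3.142 0.523 0.089] F [ 1.82 -0.65  5.13] op -0.0 q [-0.12  0.7   1.32 -0.11  1.63 -0.19]
dT/100 [-0.0032 -0.0061 -0.0173] dr [-0.      0.0006 -0.0018]
[ 1.6  -0.38  5.18]
[2.72 0.71 4.8 ]
[1.55 0.69 5.6 ]
```

Force is about 5.5 N and rising. A little more is needed to reach ~8 N.

Call:
jog_arm:
  deltas:
    - {"gripper": 1,"translation": [-0.005,-0.0005,-0.0087],"dr": [0,0,0]}
    - {"gripper": 1,"translation": [-0.005,-0.0005,-0.0087],"dr": [0,0,0]}
    - {"gripper": 1,"translation": [0,0,0],"dr": [0,0,0]}

```text
clock: 11.65
eef_pos: [620.0, -108.7, 185.8]
tcp_rot: [3.141, 0.522, 0.089]
contact_force: [3.1, 0.4, 8.1]
opening: -0.001
```

```bash
python3 -c "
from h import *
for i in range(4):
    plan(-40,60) if i==0 else print(r.sense()['contact_force'].round(2)); r.grab_frame('top')"
```

```text
t 11.65 eef [ 620.  -108.7  185.8] rot [3.141 0.522 0.089] F [3.09 0.42 8.09] op -0.0 q [-0.12  0.7   1.33 -0.11  1.63 -0.19]
dT/100 [ 0.004  -0.0055 -0.0052] dr [ 0.      0.0011 -0.0018]
[2.43 0.5  8.24]
[2.44 0.04 8.23]
[2.41 1.32 8.76]
```

The right graver is bearing at ~8.6 N. I'll retreat along its axis, untilt, and go above the lock cap.

Call:
jog_arm:
  deltas:
    - {"gripper": 1,"translation": [0.0415,0.0036,0.072],"dr": [0,0,0]}
    - {"gripper": 1,"translation": [0.0415,0.0036,0.072],"dr": [0,0,0]}
    - {"gripper": 1,"translation": [0.0415,0.0036,0.072],"dr": [0,0,0]}
    - {"gripper": 1,"translation": [0.0415,0.0036,0.072],"dr": [0,0,0]}
    - {"gripper": 1,"translation": [0.0415,0.0036,0.072],"dr": [0,0,0]}
    - {"gripper": 1,"translation": [0.0415,0.0036,0.072],"dr": [0,0,0]}
    - {"gripper": 1,"translation": [-0.345,0.05,0.05],"dr": [0.0057,-0.0664,0]}
    - {"gripper": 1,"translation": [-0.345,0.05,0.05],"dr": [0.0057,-0.0664,0]}
    - {"gripper": 1,"translation": [-0.345,0.05,0],"dr": [0.0057,-0.0664,0]}
    - {"gripper": 1,"translation": [-0.345,0.05,0],"dr": [0.0057,-0.0664,0]}
    - {"gripper": 1,"translation": [-0.345,0.05,0],"dr": [0.0057,-0.0664,0]}
    - {"gripper": 1,"translation": [0,0,0],"dr": [0,0,0]}

```text
clock: 12.85
eef_pos: [456.4, -79.2, 234.6]
tcp_rot: [-3.14, 0.009, 0.088]
contact_force: [-2.3, -0.3, -2.4]
opening: -0.002
```

```bash
python3 - <<'E'
from h import *
plan(-40,60)
p=np.load("jig.npy"); im=r.grab_frame("wrist"); c=r.calibration("wrist")
s=r.sense(); L=toW(p,[-80,0,67])[0]; print("lock",L,"dT",(L-s["eef_pos"]).round(1),"proj",proj("wrist",L,c).round(0), "tip",proj("wrist",s["eef_pos"]+[0,0,-25],c).round(0))
cv2.imwrite("pics/w4.png",im)
E
```

```text
t 12.85 eef [456.4 -79.2 234.6] rot [-3.14   0.009  0.088] F [-2.3  -0.3  -2.41] op -0.0 q [-0.17  0.13  1.98 -0.    1.04 -0.26]
dT/100 [ 1.6396 -0.3002 -0.4925] dr [-0.0297  0.3262 -0.0009]
lock [472.29565771 -81.87152239  67.        ] dT [   8.9   -1.4 -170.1] proj [[334. 224.]] tip [[324. 292.]]
```

View pics/w4.png

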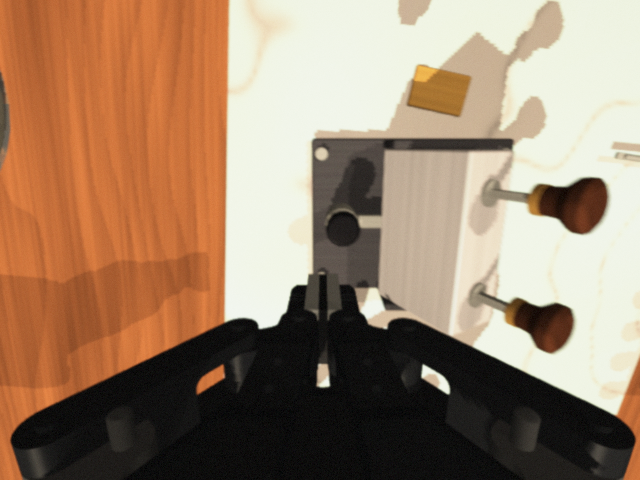

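The wrist view shows the cap top at (343,227). The projected point was (334,224), and the offset is explained by the arm still settling 7 mm between picture and calibration. I'll let it settle and lower partway.

Call:
jog_arm:
  deltas:
    - {"gripper": 1,"translation": [0,0,-0.2],"dr": [0,0,0]}
    - {"gripper": 1,"translation": [0,0,-0.2],"dr": [0,0,0]}
    - {"gripper": 1,"translation": [0,0,-0.2],"dr": [0,0,0]}
    - {"gripper": 1,"translation": [0,0,-0.2],"dr": [0,0,0]}
    - {"gripper": 1,"translation": [0,0,0],"dr": [0,0,0]}
    - {"gripper": 1,"translation": [0,0,0],"dr": [0,0,0]}
    - {"gripper": 1,"translation": [0,0,0],"dr": [0,0,0]}

```text
clock: 13.48
eef_pos: [473.2, -81.8, 159.1]
tcp_rot: [3.14, -0.001, 0.089]
contact_force: [-0.3, -0.1, -0.1]
opening: 0.005
```

```bash
python3 - <<'E'
from h import *
p=np.load("jig.npy"); c=r.calibration("wrist"); s=r.sense(); im=r.grab_frame("wrist")
L=toW(p,[-80,0,67])[0]; print(s["eef_pos"].round(1),s["tcp_rot"].round(3),"dT",(L-s["eef_pos"]).round(1),"proj",proj("wrist",L,c).round(0))
cv2.imwrite("pics/w5.png",cv2.resize(im[150:350,220:480],None,fx=3,fy=3))
E
```

```text
[473.2 -81.8 159.1] [ 3.14e+00 -1.00e-03  8.90e-02] dT [ -0.9  -0.1 -92.1] proj [[322. 248.]]
```

View pics/w5.png

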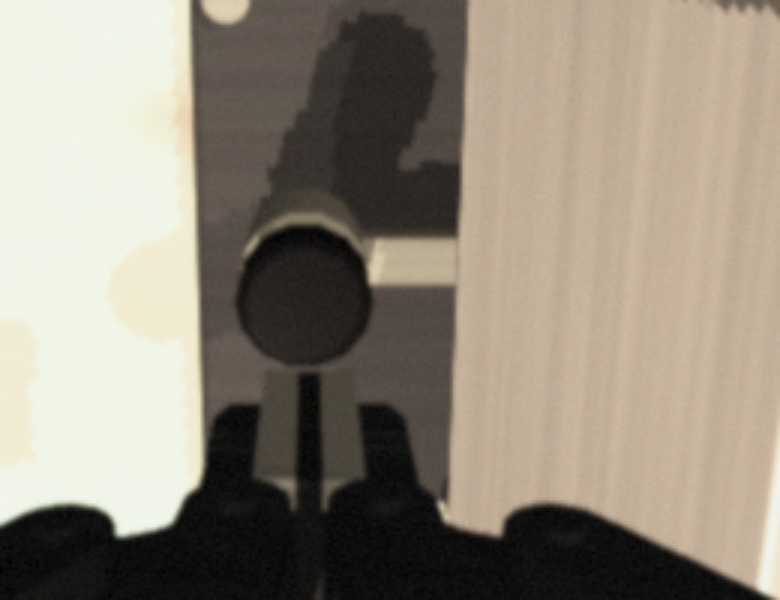

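The cap is at full-image (321,249) and the projection is (322,248), so it's well aligned. Descending.

Call:
jog_arm:
  deltas:
    - {"gripper": 1,"translation": [0,0,-0.1],"dr": [0,0,0]}
    - {"gripper": 1,"translation": [0,0,-0.1],"dr": [0,0,0]}
    - {"gripper": 1,"translation": [0,0,-0.1],"dr": [0,0,0]}
    - {"gripper": 1,"translation": [0,0,-0.1],"dr": [0,0,0]}
    - {"gripper": 1,"translation": [0,0,-0.1],"dr": [0,0,0]}
    - {"gripper": 1,"translation": [0,0,-0.1],"dr": [0,0,0]}
    - {"gripper": 1,"translation": [0,0,0],"dr": [0,0,0]}
    - {"gripper": 1,"translation": [0,0,0],"dr": [0,0,0]}

```text
clock: 14.2
eef_pos: [471.3, -81.5, 97.2]
tcp_rot: [3.141, 0.002, 0.088]
contact_force: [-0.4, -0.4, -0.2]
opening: 0.003
```

Call:
jog_arm:
  deltas:
    - {"gripper": 1,"translation": [0,0,-0.01],"dr": [0,0,0]}
    - {"gripper": 1,"translation": [0,0,-0.01],"dr": [0,0,0]}
    - {"gripper": 1,"translation": [0,0,-0.01],"dr": [0,0,0]}
    - {"gripper": 1,"translation": [0,0,-0.01],"dr": [0,0,0]}
    - {"gripper": 1,"translation": [0,0,-0.01],"dr": [0,0,0]}
    - {"gripper": 1,"translation": [0,0,-0.01],"dr": [0,0,0]}
    - {"gripper": 1,"translation": [0,0,-0.01],"dr": [0,0,0]}
    - {"gripper": 1,"translation": [0,0,-0.01],"dr": [0,0,0]}
    - {"gripper": 1,"translation": [0,0,-0.01],"dr": [0,0,0]}

```text
clock: 14.95
eef_pos: [471.9, -81.6, 89.2]
tcp_rot: [3.14, -0.0, 0.088]
contact_force: [-1.2, 0.1, 3.8]
opening: -0.001
```

Call:
jog_arm:
  deltas:
    - {"gripper": 1,"translation": [0,0,-0.01],"dr": [0,0,0]}
    - {"gripper": 1,"translation": [0,0,-0.01],"dr": [0,0,0]}
    - {"gripper": 1,"translation": [0,0,-0.01],"dr": [0,0,0]}
    - {"gripper": 1,"translation": [0,0,-0.01],"dr": [0,0,0]}
    - {"gripper": 1,"translation": [0,0,-0.01],"dr": [0,0,0]}

```text
clock: 15.37
eef_pos: [472.0, -81.6, 84.0]
tcp_rot: [3.14, -0.0, 0.088]
contact_force: [-0.4, 0.2, 6.6]
opening: -0.001
```

Call:
jog_arm:
  deltas:
    - {"gripper": 1,"translation": [0,0,-0.01],"dr": [0,0,0]}
    - {"gripper": 1,"translation": [0,0,-0.01],"dr": [0,0,0]}

```text
clock: 15.53
eef_pos: [472.2, -81.6, 83.5]
tcp_rot: [3.14, -0.0, 0.088]
contact_force: [-9.7, 2.5, 45.7]
opening: 0.001
```

The cap is on its hard stop: force reached 45.7 N with the tip at z≈58.6, which is 8 mm down. I'll hold briefly and retreat up.

Call:
jog_arm:
  deltas:
    - {"gripper": 1,"translation": [0,0,0.005],"dr": [0,0,0]}
    - {"gripper": 1,"translation": [0,0,0],"dr": [0,0,0]}
    - {"gripper": 1,"translation": [0,0,0],"dr": [0,0,0]}
    - {"gripper": 1,"translation": [0,0,0.1],"dr": [0,0,0]}
    - {"gripper": 1,"translation": [0,0,0.2],"dr": [0,0,0]}
    - {"gripper": 1,"translation": [0,0,0.2],"dr": [0,0,0]}
    - {"gripper": 1,"translation": [0,0,0.2],"dr": [0,0,0]}
    - {"gripper": 1,"translation": [0,0,0.2],"dr": [0,0,0]}
    - {"gripper": 1,"translation": [0,0,0.2],"dr": [0,0,0]}
    - {"gripper": 1,"translation": [0,0,0.2],"dr": [0,0,0]}
    - {"gripper": 1,"translation": [0,0,0],"dr": [0,0,0]}
    - {"gripper": 1,"translation": [0,0,0],"dr": [0,0,0]}

```text
clock: 16.53
eef_pos: [472.4, -81.7, 213.3]
tcp_rot: [3.139, -0.002, 0.088]
contact_force: [-0.4, -0.7, -0.3]
opening: 0.002
```

Call:
jog_arm:
  deltas:
    - {"gripper": 1,"translation": [-0.2,0.3,0],"dr": [0,0,0]}
    - {"gripper": 1,"translation": [-0.2,0.3,0],"dr": [0,0,0]}
    - {"gripper": 1,"translation": [-0.2,0.3,0],"dr": [0,0,0]}
    - {"gripper": 1,"translation": [0,0.3,0],"dr": [0,0,0]}
    - {"gripper": 1,"translation": [0,0.3,0],"dr": [0,0,0]}
    - {"gripper": 1,"translation": [0,0.3,0],"dr": [0,0,0]}
    - {"gripper": 1,"translation": [0,0.3,0],"dr": [0,0,0]}
    - {"gripper": 1,"translation": [0,0,0],"dr": [0,0,0]}
    - {"gripper": 1,"translation": [0,0,0],"dr": [0,0,0]}
    - {"gripper": 1,"translation": [0,0,0],"dr": [0,0,0]}
    - {"gripper": 1,"translation": [0,0,0],"dr": [0,0,0]}

```text
clock: 17.45
eef_pos: [411.4, 127.5, 211.9]
tcp_rot: [3.139, 0.001, 0.088]
contact_force: [0.1, -0.6, -0.1]
opening: 0.0
```

```bash
python3 - <<'E'
from h import *
s=r.sense(); print(s["clock"],s["eef_pos"].round(1),s["contact_force"].round(2))
t=r.grab_frame("top")[230:335,305:420]; sc=r.grab_frame("scene")[190:305,285:405]
a=cv2.resize(t,(400,365),interpolation=2); b=cv2.resize(sc,(381,365),interpolation=2)
cv2.imwrite("pics/end.png",(255*(np.hstack([a,b])/255.)**.6).astype('uint8'))
E
```

```text
17.45 [411.4 127.5 211.9] [ 0.12 -0.65 -0.1 ]
```

View pics/end.png

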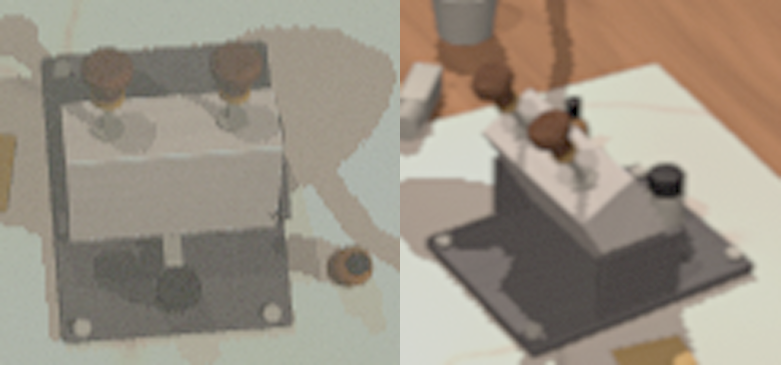

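The final picture shows both handles lower on their shanks, the cap lower on its post at right-crop (665,185), and the bottle and brass plate where they were. Nothing is touching the robot, so I'm handing in.

```bash
python3 -c "
from rig import r
print(r.sign_off())"
```

```text
the job is handed in; nothing more can be done
None
```

Both gravers are set on their stops, the lock cap is pressed home, and the job is handed in at about 17.5 s on the clock; the sign-off gave no verdict.

- **Gravers:** I pushed each one along its shank with the tool tilted 30°. The drag was about 2–3 N, and the force then climbed at the stop. I left the left one after about 8 N at 65 mm from the mouth, and the right one after about 8.6 N at 61 mm. The slope there was roughly 2 N/mm; the left's first confirming step read slightly lower, within about 1 N of noise. I withdrew along each shank.
- **Lock cap:** I pressed it straight down to its hard end stop. It took about 4 N while sliding and 46 N at the end, with the fingertips 8 mm below the cap's raised height.
- **Last checks:** The arm is clear, with about 0 N on the tool. The final pictures show both handles and the cap lower, and the brass plate and oil bottle unmoved. The other bystanders were outside or at the edge of those crops, but the arm never went low near them.
- **Not measured directly:** I judged that the gravers still bear on their stops after release from the push forces.

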